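# Switch on the dust extraction in a push-latch switch box

### The job

Switch on the dust extraction: press the push-latch cover of the hinged switch box near its free edge and let go so that it springs wide open, press down the raised end of the wide rocker switch inside until it has tipped right over, then swing the cover shut and press it home so that it stays latched, flush with the box. Leave the narrow rocker as it is, and do it all by pushing with the fingertips: nothing is picked up, and the things lying around stay where they are.

Things in the scene. Friction and masses are not known exactly. Their poses are not given: they have to be found in the camera images.
- switch_box: Grey switch box fixed to the bench, left or right of the centre line, 160 mm (its x) by 180 (its y), 70 high. Origin: centre of its underside, z up. Its -x side, roughly facing the robot, has the cover's free edge; its +x side the hinge and two cable glands. Inside, on a panel 32 mm above the bench, two white rockers in black frames: the wide one towards -y, the narrow one towards +y.
- cover (a joint): Angle of the cover (rad): 0 (to 0.01) latched and flush, 1.3 fully open (free edge up), -0.064 pressed in to its stop. Push-push latch: pressed from 0 to the stop and let go, it springs open to 1.3 and stays. Pushed from open to the stop and let go, it returns to 0 and stays; short presses (short of -0.056) may do nothing. Spring 0.2 to 0.35 N m at the hinge; press in with 8 to 20 N near the free edge.
- cover_press (a point): Point on the outer (upper, when shut) face of the cover, in the middle of its width, 115 mm from the hinge line and 18 mm from the free edge; moves with the cover. The cover is a grey plate, 133 mm from hinge line to free edge, 162 mm wide (box y), 6 mm thick.
- cover_hinge (a point): Middle of the cover's hinge line, which runs along the box's y, 62 mm from the box's centre towards +x and 67 mm above the bench (mid-thickness of the shut cover). The free edge swings up and over towards +x; pushing the open cover's far, outer face back towards -x and down closes it.
- wide_rocker (a joint): Tilt of the wide rocker (rad): 0 to 0.08 at the start (off: its end towards the box's -x side is raised), 0.4 tipped right over (on: that half is level). It stays where it is left; 3 to 6 N on the raised end tips it.
- wide_rocker_near (a point): Point on top of the wide rocker's raised half, 12.5 mm from its pivot towards the box's -x, where to press straight down; 47 mm above the bench when off, 42 when on; moves with the rocker (36 mm long in x, 40 wide in y, pivot at x -23, y -45 mm of the box). A black latch housing, 24 mm wide, top 52 mm above the bench, stands in the middle at x -44 to -66.
- narrow_rocker (a joint): Tilt of the narrow rocker switch (rad, same sense), 36 mm long, 18 mm wide, its pivot at x = -23, y = +45 mm of the box. Not to be pressed.
- narrow_rocker_near (a point): Point on the near half of the narrow rocker, 12.5 mm from its pivot; moves with it.
- junction_box: Look-alike: grey junction box of the same size (160 x 180 x 70 mm) with a plain cover held by four screws, one cable gland; fixed, does not open. Origin: centre of its underside.
- resin_can: Loose upright can, 68 mm across, 88 mm high, between the two boxes. Origin: centre of its underside.
- screwdriver: Loose screwdriver, 190 mm long, lying in front of the switch box. Origin: middle, underside.
- wrench: Loose wrench, 170 mm long, lying in front of the junction box. Origin: middle, underside.
- tube_clamp: Loose aluminium tube clamp, 42 mm ring with a lug, 30 mm high, behind the switch box. Origin: centre of the ring's underside.
- pyramid_adapter: Loose steel pyramid adapter, 50 mm across, 30 mm high, behind the switch box. Origin: centre of its underside.
- rivet_jar: Loose small jar, 44 mm across, 50 mm high, standing on the junction box. Origin: centre of its underside.
- last_block: Loose wooden block, 50 x 80 x 35 mm, behind the junction box. Origin: centre of its underside.

How it is judged (in metres and radians):
On the way, in this order (a step that is already met when the one before it is completed fails the run):
1. the cover has sprung open (value of joint cover above 1.1 rad), for 0.1 s.
2. the wide rocker is tipped over with the cover open (value of joint wide_rocker above 0.32 rad and value of joint cover above 0.8 rad), for 0.1 s.
3. the cover is latched flush with nothing of the robot on it (value of joint cover between -0.025 and 0.025 rad and contact force between each of the arm, the fingers and switch_box below 0.2 N), for 0.3 s.
At the end, for the whole second after the job is handed in: The cover is latched by itself within 0.025 rad of flush (3 mm at its free edge) and at rest; the wide rocker is tipped over (joint above 0.32 of 0.4 rad); the narrow rocker's near point is within 3 mm and every loose thing within 30 mm of where it started (value of joint cover between -0.025 and 0.025 rad and velocity of joint cover between -0.1 and 0.1 rad/s and value of joint wide_rocker above 0.32 rad and distance of narrow_rocker_near from where it was at the start of the episode below 0.003 m and distance of each of resin_can, screwdriver, wrench, tube_clamp, pyramid_adapter, rivet_jar, last_block from where it was at the start of the episode below 0.03 m); the robot touches nothing.
It fails at once if the narrow rocker was pressed (distance of narrow_rocker_near from where it was at the start of the episode above 0.003 m).
It fails at once if a loose thing was pushed away, lifted or knocked over (distance of any of resin_can, screwdriver, wrench, tube_clamp, pyramid_adapter, rivet_jar, last_block from where it was at the start of the episode above 0.03 m).
It also fails if it takes over 58 s, if anything falls off the work surface, if the arm or the gripper's body presses on something with over 40 N, if the wrist force passes 120 N, or if a joint passes its speed limit or range.

### The arm

A 6-joint arm with a two-finger parallel gripper is mounted at the origin on the work surface. World frame = base frame: x ahead of the robot, y to its left, z up, the work surface at z = 0. Lengths are in m, angles in degrees, forces in N, time in s.
With the tool pointing down it reaches from about 0.3 to 0.75 m from the base axis. Payload 8.5 kg.
Tool frame: the origin (TCP) lies on the mounting face of the last link; the fingertips stand 166 mm ahead of it and the grasp point (between the pads) lies 147 mm ahead of it; z points along the fingers, y is the line along which they close (so a half turn about z gives the same grasp; the last joint's range is limited). The gripper opens to 88 mm and grips with 3 to 60 N. Pads are 18 mm wide; open, the fingers measure 123 mm over their backs; the gripper's body (75 mm by 187 mm) begins 45 mm behind the grasp point.
Start: joints at [-77.481, 21.807, 74.336, -0, 83.858, -12.336], TCP at [0.231, -0.499, 0.405] pointing down, gripper open.
Joint ranges: [-178.18, 178.18], [-50.72, 133.34], [12.68, 142.11], [-81.47, 261.47], [9.98, 163.14], [-165.26, 165.26]. Speed limits (degrees/s): [136.94, 136.94, 180, 180, 180, 180].

### API

Orientations are given as [roll, pitch, yaw] about the fixed x, y, z axes, in that order (R = Rz(yaw) Ry(pitch) Rx(roll)).
In Python, from station import bot, eyes, job gives the robot as it stands.
- The arm moves only by the tool send_rows, never from a script. Its arguments are lists of equal length, an entry for each row: "angular": the turn, a rotation vector about the tool's x, y, z in degrees, a list of three; "dp": the shift along the tool's x, y, z in cm, a list of three; "claw": the opening, from 0 (shut) to 1 (fully open). A call has exactly 10 rows; each row shifts and turns the commanded pose from where the row before left it, along the tool's axes as they then stand; what a row does not reach is not made up. A row lasts 1/8 s, in which the tool goes at most 62.5 mm and 10.7 degrees, less where a joint would pass 70% of its speed; a pose out of reach is approached as far as the arm can. A call with a gripper value outside its range is refused whole. The fingers move at their own pace and stop on an object; "squeeze" is the grip in N (left out, the last holds). Time passes only in rows, so rows that do not move let the fingers close, or fill a call up. It gives the time, the measured TCP pose, the force, the opening and the grip force at its end, in the units of the state.
- bot.read_state(): the state, without advancing time (a new reading comes with each control period).
- eyes.snapshot(name): name is "scene" or "top"; returns (picture, depth): 384x512x3 uint8, red, green, blue; 384x512 float32, m along the optical axis (not along the pixel's ray), 0 where there is no reading.
- eyes.get_calibration(name): a dict with "camera_matrix" (3x3 intrinsics, pixels), "R" (3x3) and "t" (3): a world point X has camera coordinates R X + t. Camera axes: x right, y down, z forward; pixel columns grow to the right and rows downward; lengths in m; the calibration is good to about 2 mm. A picture is of the moment at which its call begins. get_calibration takes no time and is no camera call.
- job.sign_off(): hands the job in; it is judged then, once.
The state is a dict: "time_s": time; "joints": joint angles; "dq": joint speeds; "effort": joint torques, N m; "eef_pos": TCP position; "eef_rot": TCP orientation; "wrist_force": force on the tool from outside, world axes, zero at the start; "ft_torque": the same for the moment, N m; "opening": finger opening in m; "grip_force": force on a finger pad.
Only numpy, scipy, OpenCV 4.12 (cv2) and the standard library are available. Lean on these libraries where they do the work, as an engineer would, in place of code of your own. Each camera call takes 0.05 s, during which the arm holds its last target. There are 200 camera calls.

## Working session

There is one attempt and no reset: what is moved stays moved. The work goes in short steps, Python scripts to look and compute and a tool call to move; the robot and the scene stay as the last step left them, time stands still between calls to the robot, and variables do not carry over. Pictures are saved under pics/ and viewed, at most 10 in all, crops included, and the job is handed in when it is done.

Besides the shell and the picture viewer there is one more tool, called after "Request:" in YAML: its name, and indented under it one key for each argument. send_rows: Moves the arm, as the interface text tells. Its arguments: {"type":"object","properties":{"angular":{"type":"array"},"dp":{"type":"array"},"claw":{"type":"array"},"squeeze":{"type":"number"}},"required":["angular","dp","claw"]}

```bash
mkdir -p pics; ls
cat > h.py <<'E'
import numpy as np,cv2
from station import bot,eyes,job
def snap(n,f):
    p,d=eyes.snapshot(n); cv2.imwrite(f'pics/{f}.png',p[:,:,::-1]); np.save(f'pics/{f}.npy',d); return p,d
def world(n,d):
    c=eyes.get_calibration(n);K=np.array(c['camera_matrix']);R=np.array(c['R']);t=np.array(c['t'])
    v,u=np.mgrid[:d.shape[0],:d.shape[1]]
    X=np.stack([(u-K[0,2])/K[0,0]*d,(v-K[1,2])/K[1,1]*d,d],-1)
    return (X-t)@R
E
python3 - <<'E'
from h import *
print(bot.read_state())
p,d=snap('top','top0');p2,d2=snap('scene','sc0')
cv2.imwrite('pics/both0.png',cv2.resize(np.vstack([p,p2])[:,:,::-1],(448,600)) if 0 else np.hstack([cv2.resize(p,(400,300)),cv2.resize(p2,(400,300))])[:,:,::-1])
for n in('top','scene'):
    c=eyes.get_calibration(n);print(n,-np.array(c['R']).T@np.array(c['t']),c)
E
```

```text
pics
{'time_s': 0.0, 'joints': array([-7.74809911e+01,  2.18411088e+01,  7.43869549e+01, -1.14308852e-03,
        8.38588600e+01, -1.23352356e+01]), 'dq': array([ 0.01565588, -0.06382225,  0.0966482 ,  0.05310353,  0.09829464,
        0.01286224]), 'effort': array([ 1.06392054e-03, -4.37925375e+01, -2.24558634e+01,  7.13209016e-02,
        3.51775135e-02, -1.08232177e-04]), 'eef_pos': array([ 0.23116033, -0.49900447,  0.40412352]), 'eef_rot': array([-1.79914840e+02, -1.74594830e-02,  2.48543546e+01]), 'wrist_force': array([ 0.00555155, -0.16596429,  0.08237742]), 'ft_torque': array([-0.02216478, -0.00985175,  0.03302001]), 'grip_force': 0.0, 'opening': 0.08807705539333838}
top [0.41353155 0.00600508 0.99273168] {'camera_matrix': array([[431.6518321 ,   0.        , 253.19112777],
       [  0.        , 431.6518321 , 187.40403978],
       [  0.        ,   0.        ,   1.        ]]), 'R': array([[-0.01817711, -0.99980298,  0.00797452],
       [-0.99093411,  0.01695285, -0.13327486],
       [ 0.13311341, -0.01032477, -0.99104703]]), 't': array([0.00560415, 0.54198689, 0.92885919])}
scene [ 1.2059086  -0.38332601  0.81657567] {'camera_matrix': array([[420.66910836,   0.        , 258.70580216],
       [  0.        , 420.66910836, 192.3620881 ],
       [  0.        ,   0.        ,   1.        ]]), 'R': array([[ 0.53940509,  0.84185363, -0.01801706],
       [ 0.57332132, -0.38285   , -0.72438149],
       [-0.61672102,  0.3804055 , -0.68916387]]), 't': array([-0.31305656, -0.24661717,  1.45228294])}
```

View pics/top0.png

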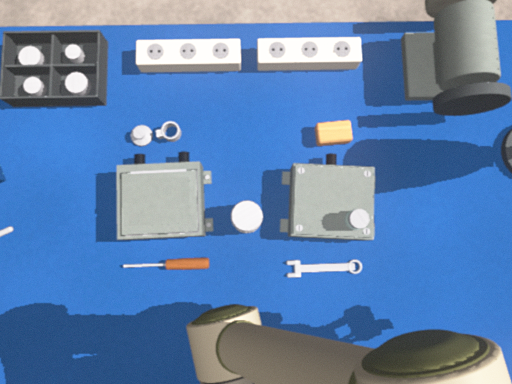

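View pics/sc0.png

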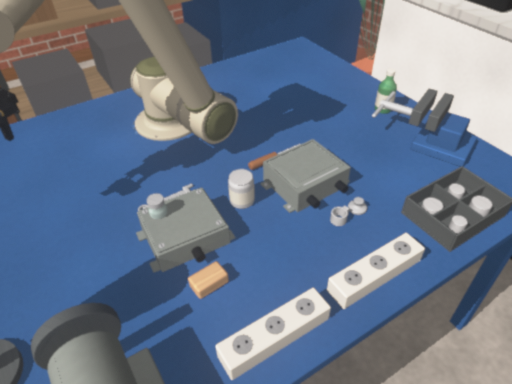

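The top view shows the switch box (two glands at (140,158) and (184,156)) at columns 116–205, rows 162–240. The junction box with its screws is at (332,202), the can at (247,217), the screwdriver at (166,264), and the adapter and clamp at (142,134) and (168,131).

```bash
cat > m.py <<'E'
from h import *
from scipy.ndimage import label
d=np.load('pics/top0.npy');X=world('top',d)
d2=np.load('pics/sc0.npy');X2=world('scene',d2)
for nm,P in(('top',X),('scene',X2)):
    z=P[...,2];m=(z>.058)&(z<.085)&(P[...,1]>.05)&(P[...,1]<.40)&(P[...,0]>.25)&(P[...,0]<.75)
    l,n=label(m)
    for i in range(1,n+1):
        q=P[l==i]
        if len(q)>400:
            r=cv2.minAreaRect((q[:,:2]*1000).astype(np.float32));print(nm,len(q),r,'z',np.percentile(q[:,2],[5,50,95]),q.mean(0))
# others
z=X[...,2];l,n=label((z>.008)&(X[...,0]>.2)&(X[...,0]<.8)&(abs(X[...,1])<.45))
for i in range(1,n+1):
    q=X[l==i]
    if 60<len(q)<12000: print(len(q),q.min(0).round(3),q.max(0).round(3))
E
python3 m.py
```

```text
top 6118 ((514.7591552734375, 199.7292022705078), (160.6268768310547, 181.76600646972656), 1.7393923997879028) z [0.06753402 0.07073056 0.0735655 ] [0.514478   0.19973947 0.07062212]
scene 2688 ((514.0225830078125, 198.52964782714844), (164.5662841796875, 183.30816650390625), 1.6766444444656372) z [0.06343909 0.06948699 0.07211567] [0.52157413 0.1925091  0.06906368]
2798 [ 0.414 -0.45   0.008] [0.8   0.006 0.993]
1162 [0.414 0.006 0.008] [0.8   0.45  0.993]
820 [ 0.414 -0.233  0.008] [0.696 0.006 0.993]
227 [0.414 0.006 0.008] [0.698 0.217 0.993]
302 [0.414 0.006 0.008] [0.698 0.279 0.993]
6740 [0.414 0.006 0.008] [0.625 0.291 0.993]
6374 [ 0.414 -0.269  0.009] [0.617 0.006 0.993]
813 [ 0.414 -0.021  0.016] [0.508 0.045 0.993]
600 [0.364 0.006 0.008] [0.414 0.287 0.993]
```

Request:
send_rows:
  angular:
    - [0, 0, 2.3]
    - [0, 0, 2.3]
    - [0, 0, 2.3]
    - [0, 0, 2.3]
    - [0, 0, 2.3]
    - [0, 0, 2.3]
    - [0, 0, 2.3]
    - [0, 0, 2.3]
    - [0, 0, 2.3]
    - [0, 0, 2.3]
  dp:
    - [2.3, -3.2, 0]
    - [2.3, -3.2, 0]
    - [2.3, -3.2, 0]
    - [2.3, -3.2, 0]
    - [2.3, -3.2, 0]
    - [2.3, -3.2, 0]
    - [2.3, -3.2, 0]
    - [2.3, -3.2, 0]
    - [2.3, -3.2, 0]
    - [2.3, -3.2, 0]
  claw: [0, 0, 0, 0, 0, 0, 0, 0, 0, 0]

```text
time_s: 1.35
eef_pos: [0.3731, -0.1328, 0.4047]
eef_rot: [-180.0, 0.0, 1.8]
wrist_force: [-0.3, -0.0, -0.1]
opening: 0.0002
grip_force: 0.0
```

Request:
send_rows:
  angular:
    - [0, 0, 0]
    - [0, 0, 0]
    - [0, 0, 0]
    - [0, 0, 0]
    - [0, 0, 0]
    - [0, 0, 0]
    - [0, 0, 0]
    - [0, 0, 0]
    - [0, 0, 0]
    - [0, 0, 0]
  dp:
    - [1.1, -3.7, 0]
    - [1.1, -3.7, 0]
    - [1.1, -3.7, 0]
    - [1.1, -3.7, 0]
    - [1.1, -3.7, 0]
    - [1.1, -3.7, 0]
    - [1, -3.7, 2.5]
    - [1, -3.4, 4]
    - [1, -3.4, 4]
    - [0, 0, 4]
  claw: [0, 0, 0, 0, 0, 0, 0, 0, 0, 0]

```text
time_s: 2.6
eef_pos: [0.4581, 0.1976, 0.2582]
eef_rot: [-180.0, -0.0, 2.0]
wrist_force: [0.8, 0.4, -0.7]
opening: 0.0
grip_force: 0.0
```

Run:
```python
from h import *
s=bot.read_state();print(s['eef_pos'],s['eef_rot'],s['wrist_force'],s['joints'])
snap('scene','sc1')
```

```text
[0.45810322 0.19761325 0.25816566] [-1.79986982e+02 -7.97116038e-03  2.00655722e+00] [ 0.79868677  0.39227575 -0.70445128] [9.71006540e+00 2.62746321e+01 9.48423209e+01 1.38225228e-02
 5.88734034e+01 9.76963630e+01]
```

View pics/sc1.png

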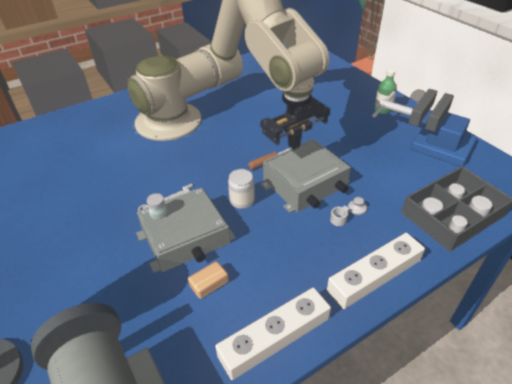

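The closed fingers hang just above the free edge of the cover, near pixel (297,145).

Request:
send_rows:
  angular:
    - [0, 0, 0]
    - [0, 0, 0]
    - [0, 0, 0]
    - [0, 0, 0]
    - [0, 0, 0]
    - [0, 0, 0]
    - [0, 0, 0]
    - [0, 0, 0]
    - [0, 0, 0]
    - [0, 0, 0]
  dp:
    - [0, 0, 1.5]
    - [0, 0, 0.6]
    - [0, 0, 0.3]
    - [0, 0, 0.3]
    - [0, 0, 0.3]
    - [0, 0, 0.1]
    - [0, 0, 0]
    - [0, 0, 0]
    - [0, 0, 0]
    - [0, 0, 0]
  claw: [0, 0, 0, 0, 0, 0, 0, 0, 0, 0]

```text
time_s: 3.9
eef_pos: [0.4581, 0.1958, 0.2291]
eef_rot: [180.0, -0.0, 1.9]
wrist_force: [-1.4, -1.6, 6.8]
opening: 0.0006
grip_force: 3.3
```

Request:
send_rows:
  angular:
    - [0, 0, 0]
    - [0, 0, 0]
    - [0, 0, 0]
    - [0, 0, 0]
    - [0, 0, 0]
    - [0, 0, 0]
    - [0, 0, 0]
    - [0, 0, 0]
    - [0, 0, 0]
    - [0, 0, 0]
  dp:
    - [0, 0, 0.1]
    - [0, 0, 0.1]
    - [0, 0, 0.1]
    - [0, 0, 0]
    - [0, 0, 0]
    - [0, 0, 0]
    - [0, 0, 0]
    - [0, 0, 0]
    - [0, 0, 0]
    - [0, 0, 0]
  claw: [0, 0, 0, 0, 0, 0, 0, 0, 0, 0]

```text
time_s: 5.15
eef_pos: [0.4579, 0.1958, 0.2285]
eef_rot: [180.0, -0.2, 1.9]
wrist_force: [-11.8, -5.0, 34.1]
opening: 0.0003
grip_force: 17.6
```

Request:
send_rows:
  angular:
    - [0, 0, 0]
    - [0, 0, 0]
    - [0, 0, 0]
    - [0, 0, 0]
    - [0, 0, 0]
    - [0, 0, 0]
    - [0, 0, 0]
    - [0, 0, 0]
    - [0, 0, 0]
    - [0, 0, 0]
  dp:
    - [0, 0, -0.8]
    - [-0.5, 0, -1.2]
    - [-1.5, 0, -1.5]
    - [-2.5, 0, -1.5]
    - [-2.5, 0, -2]
    - [-2, 0, -2]
    - [0, 0, -3]
    - [0, 0, -3]
    - [0, 0, -2]
    - [0, 0, 0]
  claw: [0, 0, 0, 0, 0, 0, 0, 0, 0, 0]

```text
time_s: 6.4
eef_pos: [0.3679, 0.193, 0.3966]
eef_rot: [-180.0, -0.2, 1.9]
wrist_force: [-0.7, 0.2, -0.5]
opening: 0.0006
grip_force: 0.0
```

Run:
```python
from h import *
s=bot.read_state();print(s['eef_pos'],s['eef_rot'],s['wrist_force'])
p,d=snap('scene','sc2');p2,d2=snap('top','top2')
cv2.imwrite('pics/c2.png',np.hstack([cv2.resize(p[100:230,200:400],(400,260)),cv2.resize(p2[110:280,80:280],(306,260))])[:,:,::-1])
for n,D in(('scene',d),('top',d2)):
    X=world(n,D);q=X[(X[...,0]>.44)&(X[...,0]<.64)&(X[...,1]>.12)&(X[...,1]<.28)&(X[...,2]>.08)&(X[...,2]<.25)]
    if len(q): print(n,len(q),np.percentile(q,[1,50,99],axis=0))
```

```text
[0.3679121  0.1930238  0.39664939] [-1.79961944e+02 -1.51914051e-01  1.86564173e+00] [-0.73292347  0.1862163  -0.49900987]
scene 2130 [[0.53999525 0.12067431 0.08163559]
 [0.5579557  0.19548835 0.14182153]
 [0.57596387 0.27842003 0.19544391]]
top 782 [[0.51776187 0.1208426  0.08398813]
 [0.54852191 0.19473533 0.17690436]
 [0.57625698 0.27785729 0.19774689]]
```

View pics/c2.png

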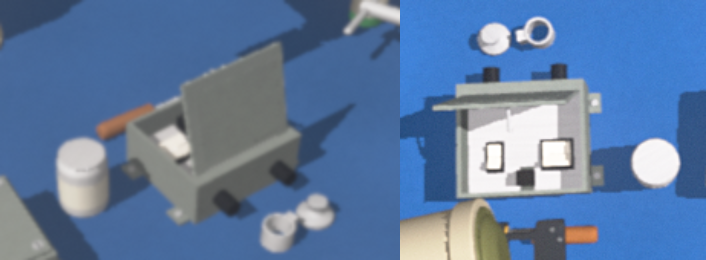

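The cover is open. In the top crop the wide rocker is at (556,153), the narrow one at (494,156) and the latch housing at (525,177).

Run:
```python
from h import *
from scipy.ndimage import label
p=cv2.imread('pics/top2.png');c=eyes.get_calibration('top')
K=np.array(c['camera_matrix']);R=np.array(c['R']);t=np.array(c['t']);o=-R.T@t
g=p.max(2);D=(g<70).astype(np.uint8)
l,n=label(D[190:240,125:200])
for i in range(1,n+1):
    v,u=np.nonzero(l==i)
    if len(v)>15:
        uv=np.array([[u.min(),v.min()],[u.max()+1,v.max()+1]])+[125,190]-.5
        r=np.c_[(uv-K[:2,2])/K[0,0],[1,1]]@R
        print(len(v),uv.tolist(),[(o+r[k]*(.040-o[2])/r[k,2]).round(4) for k in(0,1)])
a=np.deg2rad(1.75);ex=np.array([np.cos(a),np.sin(a)]);ey=np.array([-ex[1],ex[0]]);C=np.array([.5145,.1995])
for nm,b in dict(piv=(-23,-45),near=(-35.5,-45),npiv=(-23,45),housing=(-55,0)).items(): print(nm,C+(b[0]*ex+b[1]*ey)/1000)
```

```text
74 [[156.5, 221.5], [166.5, 230.5]] [array([0.4695, 0.2101, 0.04  ]), array([0.4494, 0.188 , 0.04  ])]
piv [0.49288496 0.1538186 ]
near [0.48039079 0.15343687]
npiv [0.49013649 0.24377663]
housing [0.45952565 0.19782038]
```

Request:
send_rows:
  angular:
    - [0, 0, 0]
    - [0, 0, 0]
    - [0, 0, 0]
    - [0, 0, 0]
    - [0, 0, 0]
    - [0, 0, 0]
    - [0, 0, 0]
    - [0, 0, 0]
    - [0, 0, 0]
    - [0, 0, 0]
  dp:
    - [3, 1.1, 0]
    - [3, 1.1, 0]
    - [3, 1.1, 0]
    - [2, 1, 2]
    - [0, 0, 4]
    - [0, 0, 4]
    - [0, 0, 4]
    - [0, 0, 2.5]
    - [0, 0, 0]
    - [0, 0, 0]
  claw: [0, 0, 0, 0, 0, 0, 0, 0, 0, 0]

```text
time_s: 7.75
eef_pos: [0.4796, 0.1536, 0.2312]
eef_rot: [-180.0, -0.0, 1.9]
wrist_force: [0.9, -0.9, 0.1]
opening: 0.0008
grip_force: 0.0
```

Request:
send_rows:
  angular:
    - [0, 0, 0]
    - [0, 0, 0]
    - [0, 0, 0]
    - [0, 0, 0]
    - [0, 0, 0]
    - [0, 0, 0]
    - [0, 0, 0]
    - [0, 0, 0]
    - [0, 0, 0]
    - [0, 0, 0]
  dp:
    - [0, 0, 1]
    - [0, 0, 0.5]
    - [0, 0, 0.3]
    - [0, 0, 0.2]
    - [0, 0, 0.2]
    - [0, 0, 0.2]
    - [0, 0, 0]
    - [0, 0, 0]
    - [0, 0, 0]
    - [0, 0, 0]
  claw: [0, 0, 0, 0, 0, 0, 0, 0, 0, 0]

```text
time_s: 9.0
eef_pos: [0.4793, 0.1536, 0.2082]
eef_rot: [180.0, -0.1, 1.9]
wrist_force: [-8.4, -1.5, 21.0]
opening: 0.0007
grip_force: 10.5
```

Request:
send_rows:
  angular:
    - [0, 0, 0]
    - [0, 0, 0]
    - [0, 0, 0]
    - [0, 0, 0]
    - [0, 0, 0]
    - [0, 0, 0]
    - [0, 0, 0]
    - [0, 0, 0]
    - [0, 0, 0]
    - [0, 0, 0]
  dp:
    - [0, 0, -1]
    - [0, 0, -3]
    - [0, 0, -4]
    - [0, 0, -4]
    - [0, 0, -4]
    - [-2, 4, -4]
    - [-2, 4, -2]
    - [-2, 4, 0]
    - [0, 3, 0]
    - [0, 0, 0]
  claw: [0, 0, 0, 0, 0, 0, 0, 0, 0, 0]

```text
time_s: 10.25
eef_pos: [0.4245, 0.0004, 0.427]
eef_rot: [180.0, -0.1, 1.7]
wrist_force: [0.7, -0.4, -0.4]
opening: 0.0004
grip_force: 0.0
```

Run:
```python
from h import *
s=bot.read_state();print(s['eef_pos'],s['eef_rot'],s['wrist_force'])
p,d=snap('scene','sc3');p2,d2=snap('top','top3')
q=cv2.imread('pics/top2.png')
cv2.imwrite('pics/c3.png',np.hstack([cv2.resize(a[170:240,110:210],(390,273),interpolation=cv2.INTER_CUBIC) for a in(q,p2[:,:,::-1])]))
for f in('top2','top3'):
    X=world('top',np.load(f'pics/{f}.npy'))
    for xb in(.4735,.48,.493,.506):
        m=(abs(X[...,0]-xb)<.004)&(abs(X[...,1]-.1536)<.014);print(f,xb,m.sum(),np.median(X[m][:,2]))
```

```text
[4.24489697e-01 4.23202624e-04 4.26993050e-01] [ 1.79976272e+02 -6.20975572e-02  1.67505142e+00] [ 0.74736177 -0.37518158 -0.37537901]
top2 0.4735 48 0.03609462468183381
top2 0.48 43 0.04646007535608612
top2 0.493 50 0.04231694662314725
top2 0.506 51 0.042877050503776465
top3 0.4735 46 0.03739559332690582
top3 0.48 46 0.04158237741760217
top3 0.493 52 0.04251095023619526
top3 0.506 50 0.04748790626141705
```

View pics/c3.png

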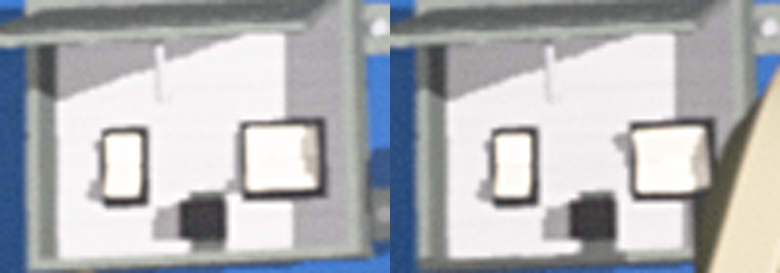

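The wide rocker has tipped: its near half dropped from 46.5 to 41.6 mm and its far half rose. In the crops the narrow rocker, at about (515,165) in the right one, looks unchanged.

Request:
send_rows:
  angular:
    - [0, 0, 0]
    - [0, 0, 0]
    - [0, 0, 0]
    - [0, 0, 0]
    - [0, 0, 0]
    - [0, 0, 0]
    - [0, 0, 0]
    - [0, 0, 0]
    - [0, 0, 0]
    - [0, 0, 0]
  dp:
    - [3.7, -2, 0]
    - [3.7, -2, 0]
    - [3.7, -2.5, 0]
    - [3.6, -3.3, 0]
    - [3.5, -3.3, 0]
    - [0, -3.3, 0]
    - [0, -3.2, 3]
    - [0, 0, 4]
    - [0, 0, 4]
    - [0, 0, 0]
  claw: [0, 0, 0, 0, 0, 0, 0, 0, 0, 0]

```text
time_s: 11.6
eef_pos: [0.5993, 0.2049, 0.314]
eef_rot: [180.0, 0.4, 1.9]
wrist_force: [0.2, -0.2, 0.3]
opening: 0.0006
grip_force: 0.0
```

Run:
```python
from h import *
s=bot.read_state();print(s['eef_pos'],s['eef_rot'],s['wrist_force'])
a=np.deg2rad(1.75);ex=np.array([np.cos(a),np.sin(a)]);ey=np.array([-ex[1],ex[0]]);C=np.array([.5145,.1995])
e=s['eef_pos'];r=e[:2]-C;x0=np.array([r@ex,r@ey,e[2]-.166])*1000;print('tip box mm',x0)
prev=np.array([x0[0],x0[2]])
for th,rr in zip(np.deg2rad([74.5,66,58,50,42,34,26,18,12,7,3,0]),[86,88,90,92,95,98,102,106,110,114,117,118]):
    q=np.array([62-rr*np.cos(th)+3*np.sin(th)+9,67+rr*np.sin(th)+3*np.cos(th)])
    print(round(np.rad2deg(th)),q.round(1),'dp cm',((q-prev)/10*[1,-1]).round(2));prev=q
```

```text
[0.59934694 0.20492185 0.31402509] [179.97173311   0.35608386   1.94952129] [ 0.24185435 -0.19458158  0.31744243]
tip box mm [ 84.97294382   2.82822151 148.02508766]
74 [ 50.9 150.7] dp cm [-3.41 -0.26]
66 [ 37.9 148.6] dp cm [-1.3   0.21]
58 [ 25.9 144.9] dp cm [-1.21  0.37]
50 [ 14.2 139.4] dp cm [-1.17  0.55]
42 [  2.4 132.8] dp cm [-1.18  0.66]
34 [ -8.6 124.3] dp cm [-1.1   0.85]
26 [-19.4 114.4] dp cm [-1.08  0.99]
18 [-28.9 102.6] dp cm [-0.95  1.18]
12 [-36.   92.8] dp cm [-0.71  0.98]
7 [-41.8  83.9] dp cm [-0.58  0.89]
3 [-45.7  76.1] dp cm [-0.39  0.78]
0 [-47.  70.] dp cm [-0.13  0.61]
```

Request:
send_rows:
  angular:
    - [0, 0, 0]
    - [0, 0, 0]
    - [0, 0, 0]
    - [0, 0, 0]
    - [0, 0, 0]
    - [0, 0, 0]
    - [0, 0, 0]
    - [0, 0, 0]
    - [0, 0, 0]
    - [0, 0, 0]
  dp:
    - [-2, 0, -0.3]
    - [-1.4, 0.1, 0]
    - [-1.3, 0, 0.2]
    - [-1.2, 0, 0.4]
    - [-1.2, 0, 0.6]
    - [-1.2, 0, 0.7]
    - [-1.1, 0, 0.8]
    - [-1.1, 0, 1]
    - [0, 0, 0]
    - [0, 0, 0]
  claw: [0, 0, 0, 0, 0, 0, 0, 0, 0, 0]

```text
time_s: 12.85
eef_pos: [0.4955, 0.1995, 0.2842]
eef_rot: [-180.0, -0.1, 1.9]
wrist_force: [-0.3, 1.2, 3.2]
opening: 0.0003
grip_force: 1.5
```

Request:
send_rows:
  angular:
    - [0, 0, 0]
    - [0, 0, 0]
    - [0, 0, 0]
    - [0, 0, 0]
    - [0, 0, 0]
    - [0, 0, 0]
    - [0, 0, 0]
    - [0, 0, 0]
    - [0, 0, 0]
    - [0, 0, 0]
  dp:
    - [-1, 0, 1.2]
    - [-0.9, 0, 1.2]
    - [-0.8, 0, 1]
    - [-0.8, 0, 0.8]
    - [-0.2, 0, 0.4]
    - [0, 0, 0.3]
    - [0, 0, 0.2]
    - [0, 0, 0.2]
    - [0, 0, 0]
    - [0, 0, 0]
  claw: [0, 0, 0, 0, 0, 0, 0, 0, 0, 0]

```text
time_s: 14.1
eef_pos: [0.4579, 0.1979, 0.2297]
eef_rot: [180.0, 0.0, 1.9]
wrist_force: [-2.2, 0.6, 2.3]
opening: 0.0002
grip_force: 1.5
```

Request:
send_rows:
  angular:
    - [0, 0, 0]
    - [0, 0, 0]
    - [0, 0, 0]
    - [0, 0, 0]
    - [0, 0, 0]
    - [0, 0, 0]
    - [0, 0, 0]
    - [0, 0, 0]
    - [0, 0, 0]
    - [0, 0, 0]
  dp:
    - [0, 0, 0.1]
    - [0, 0, 0.1]
    - [0, 0, 0.1]
    - [0, 0, 0.1]
    - [0, 0, 0]
    - [0, 0, 0]
    - [0, 0, 0]
    - [0, 0, 0]
    - [0, 0, 0]
    - [0, 0, 0]
  claw: [0, 0, 0, 0, 0, 0, 0, 0, 0, 0]

```text
time_s: 15.35
eef_pos: [0.4576, 0.1979, 0.2285]
eef_rot: [-180.0, -0.1, 1.9]
wrist_force: [-12.6, -2.9, 35.9]
opening: 0.0007
grip_force: 18.3
```

At the stop with 36 N; release upward.

Request:
send_rows:
  angular:
    - [0, 0, 0]
    - [0, 0, 0]
    - [0, 0, 0]
    - [0, 0, 0]
    - [0, 0, 0]
    - [0, 0, 0]
    - [0, 0, 0]
    - [0, 0, 0]
    - [0, 0, 0]
    - [0, 0, 0]
  dp:
    - [0, 0, -0.8]
    - [0, 0, -1.2]
    - [0, 0, -2]
    - [-2, 0, -3]
    - [-2, 0, -3]
    - [-3, 2, -3]
    - [-3, 3, -2]
    - [0, 3, 0]
    - [0, 3, 0]
    - [0, 0, 0]
  claw: [0, 0, 0, 0, 0, 0, 0, 0, 0, 0]

```text
time_s: 16.6
eef_pos: [0.3618, 0.0835, 0.3761]
eef_rot: [180.0, -0.1, 1.7]
wrist_force: [-0.2, -0.5, 0.6]
opening: 0.0004
grip_force: 0.0
```

Run:
```python
from h import *
s=bot.read_state();print(s['eef_pos'],s['wrist_force'])
p,d=snap('scene','sc4');p2,d2=snap('top','top4')
a=np.deg2rad(1.75);ex=np.array([np.cos(a),np.sin(a)]);ey=np.array([-ex[1],ex[0]]);C=np.array([.5145,.1995])
for n,f in(('top','top0'),('top','top4'),('scene','sc0'),('scene','sc4')):
    X=world(n,np.load(f'pics/{f}.npy'));r=X[...,:2]-C;bx=r@ex;by=r@ey
    print(f,[np.median(X[(abs(bx-x)<.008)&(abs(by)<.06)&(X[...,2]<.25)][:,2]).round(4) for x in(.04,0,-.04,-.06)])
cv2.imwrite('pics/c4.png',np.hstack([cv2.resize(p,(400,300)),cv2.resize(p2,(400,300))])[:,:,::-1])
```

```text
[0.36184896 0.08354278 0.37608058] [-0.20747508 -0.50707251  0.6497631 ]
top0 [np.float64(0.071), np.float64(0.0711), np.float64(0.0713), np.float64(0.0708)]
top4 [np.float64(0.0708), np.float64(0.0712), np.float64(0.0714), np.float64(0.0711)]
sc0 [np.float64(0.0696), np.float64(0.07), np.float64(0.0704), np.float64(0.0699)]
sc4 [np.float64(0.0699), np.float64(0.0701), np.float64(0.0702), np.float64(0.07)]
```

View pics/c4.png

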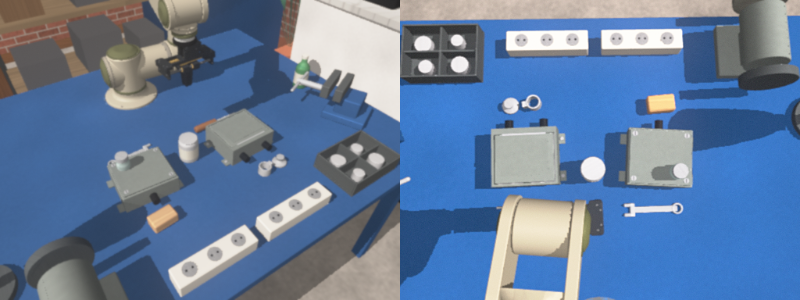

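The cover is shut and flush (box at (240,135) in the scene half, (525,155) in the top half). The loose things are where they were and the arm is clear.

```bash
python3 -c "
from station import job
print(job.sign_off())"
```

```text
the job is handed in; nothing more can be done
None
```

The job is handed in, with no verdict returned: the cover sprang open, the wide rocker tipped right over, and the cover is latched shut and measures flush, with no visible change to the narrow rocker (last seen before closing) or the loose things.

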